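# Hang a shelf arm just above the box under it

### The arm

A 6-joint arm with a two-finger parallel gripper is mounted at the origin on the work surface. World frame = base frame: x ahead of the robot, y to its left, z up, the work surface at z = 0. Lengths are in mm, angles in rad, forces in N, time in s.
With the tool pointing down it reaches from about 400 to 925 mm from the base axis. Payload 12.5 kg.
Tool frame: the origin (TCP) lies at the very end of the fingers, on their centre line; the grasp point (between the pads) lies 19 mm behind it; z points along the fingers, y is the direction in which the jaws open and shut (so a half turn about z gives the same grasp; the last joint's range is limited). The gripper opens to 95 mm and grips with 3 to 60 N. Pads are 20 mm wide; open, the fingers measure 119 mm over their backs; the gripper's body (75 mm by 180 mm) begins 59 mm behind the grasp point.
Start: joints at [-0.106, 0.491, 1.559, -0, 1.092, -0.106], TCP at [625.017, 0.021, 214.661] pointing down, gripper open.
Joint ranges: [-3.1, 3.1], [-0.84, 2.19], [0.05, 2.79], [-1.13, 4.28], [0.06, 2.93], [-2.69, 2.69]. Speed limits (rad/s): [2.22, 2.22, 2.79, 3.14, 3.14, 3.14].

### API

Orientations are given as [roll, pitch, yaw] about the fixed x, y, z axes, in that order (R = Rz(yaw) Ry(pitch) Rx(roll)).
In Python, from cell import env, read_camera, get_calibration gives the robot as it stands.
- The arm moves only by the tool arm_command, never from a script. Its argument "targets" is a list of rows, each a list of 3 entries, a list of its own where there are three numbers: the turn, a rotation vector about the tool's x, y, z in rad, then the shift along the tool's x, y, z in m, then the closure in counts, from 0 (fully open) to 255 (shut). In form: [[[rx, ry, rz], [tx, ty, tz], fingers], ...]. A call has 1 to 8 rows; each row is the pose to reach, as a shift and turn from the pose commanded when the call began, along the tool's axes at that moment; what a row does not reach only later rows make up. A row lasts 1/10 s, in which the tool goes at most 50 mm and 8.59 degrees, less where a joint would pass 70% of its speed; a pose out of reach is approached as far as the arm can. A call with a gripper value outside its range is refused whole. The fingers move at their own pace and stop on an object; the grip force is fixed at half the most. Time passes only in rows, so rows that repeat a pose let the fingers close. It gives the time, the measured TCP pose, the force and the opening at its end, in the units of the state.
- env.state(): the state, without advancing time (a new reading comes with each control period).
- read_camera(name): name is "scene" or "side" or "wrist"; returns (picture, depth): 384x512x3 uint8, blue, green, red; 384x512 float32, mm along the optical axis (not along the pixel's ray), 0 where there is no reading.
- get_calibration(name): a dict with "vfov" (degrees; the focal length in pixels is half the picture's height over the tangent of half this angle, whatever the lens; pixels are square), "cx", "cy" (the principal point, pixels), "world_from_camera" (4x4, takes a point from camera to world coordinates). Camera axes: x right, y down, z forward; pixel columns grow to the right and rows downward; lengths in mm; the calibration is good to about 2 mm. The wrist camera is an equidistant fisheye: a pixel r from the principal point sees the ray r / f radians off the axis. A picture is of the moment at which its call begins: read the wrist's pose just before it. get_calibration takes no time and is no camera call; for the wrist camera it gives the pose at the moment of the call.
- env.job_done(): hands the job in, once; it reports no verdict.
The state is a dict: "t": time; "joints": joint angles; "qvel": joint speeds; "tau": joint torques, N m; "eef_pos": TCP position; "tcp_rot": TCP orientation; "ft_force": force on the tool from outside, world axes, zero at the start; "moment": the same for the moment, N m; "opening": opening from 0.0 (shut) to 1.0 (fully open).
Only numpy, scipy, OpenCV 4.12 (cv2) and the standard library are available. Lean on these libraries where they do the work, as an engineer would, in place of code of your own. Each camera call takes 0.05 s, during which the arm holds its last target.

### The job

Hang the orange shelf arm on the blue slotted upright, in the lowest row of slots where it clears the box that stands in front of the upright: hook it into the slots and let go so that it hangs loosely by itself, then press it down gently, without ramming it, until it locks fully home. Leave the boxes and everything else where they are.

Things in the scene. Friction and masses are not known exactly. Their poses are not given: they have to be found in the camera images.
- upright: Blue slotted upright fixed to the table, 325 mm tall, 60 wide, open-backed channel 49 deep; its foot plate lies behind. Origin: on the table under the middle of its flat front face; z up, +x from the face into the channel (away from the robot). In the 4 thick face, on the centre line, five slots 14 wide, 29 high, centres 88.5, 138.5, 188.5, 238.5, 288.5 above the table.
- slot_1 (a point): Centre of the lowest slot, on the face. Behind each of the three lowest slots a pair of brass sprung pins snaps over the arm's locking stud. The arm's weight alone does not pass them: it stays about 5 to 7 mm above home; a further push of roughly 4 to 20 N down, near the plate, snaps it home.
- shelf_arm: Orange L, about 0.35 kg, stands on its arm on the table, hooks roughly away from the robot. Origin: bottom edge, mid-width, of the back plate's rear face; z up, arm to -x, hooks to +x. Arm 24 mm wide (y), 36 high from the underside, out to x = -151, with a 12 high lip on top of the last 8. Back plate 8 thick, 36 wide, 128 high. Centre of mass about x = -60.
- hook (a point): Tip of the upper hook (14 mm behind the rear face, 115 above the arm's underside). Two steel hooks: necks 10 wide, 12 high, undersides 59 and 109 above the arm's underside; a lip over the last 7.5 hangs 11 below the neck. To enter, hold the arm 11 to 17 (best 14) above home and within 2 sideways, slide to +x until the back plate is flat on the face; then straight down to home.
- stud (a point): Nose of the round locking stud, 8 mm across, 27 long to +x, 15 above the arm's underside. With the stud in slot 1, 2 or 3 (low, middle, high row), the hooks are in the next two slots above; at home the necks rest on the slots' lower edges.
- row_low (a point): Where the arm's origin is when fully home in the lowest row: on the upright's face, 65 above the table; axes as the upright's.
- row_mid (a point): The same for the middle row: 115 above the table.
- row_high (a point): The same for the highest row: 165 above the table.
- bay (a point): Point on the table 90 in front of the upright's face: middle of the place under the arm where one of the three boxes stands.
- box_low: Grey metal storage box, 110 (x) x 90 (y) x 50 high. Origin: centre of its underside, z up. The three boxes swap places: one stands in front of the upright, one at each side of it.
- box_mid: Plywood storage box, 110 x 90 x 100 high, origin as the grey one's.
- box_tall: Green plastic storage box, 110 x 90 x 150 high, origin as the grey one's.
- mallet: Hammer lying on the table near the left front, about 250 long, origin near its underside; a bystander to be left alone.
- finish_jar: Closed jar, 70 across, 90 high, origin centre of its underside; a bystander to be left alone.
- pot: Blue open cup, 80 across, 100 high, origin centre of its underside; a bystander to be left alone.
- offcuts: Two wood offcuts in a stack, 120 x 50 x 38, origin centre of its underside; a bystander to be left alone.
- screwdriver: Screwdriver lying on the table, about 200 long; a bystander to be left alone.
There are look-alikes about, which are no part of the job. What is shaped like the box_mid but yellow is not meant.

How it is judged:
By the outcome, as a careful person would: the job done as asked, in the order asked, and still so for the second after the job is handed in, with the robot touching nothing.
It also fails if it takes over 58 s, if anything falls off the work surface, if the arm or the gripper's body presses on something with over 40 N, if the wrist force passes 120 N, or if a joint passes its speed limit or range.

## Working session

There is one attempt and no reset: what is moved stays moved. The work goes in short steps, Python scripts to look and compute and a tool call to move; the robot and the scene stay as the last step left them, time stands still between calls to the robot, and variables do not carry over. Pictures are saved under pics/ and viewed, and the job is handed in when it is done.

Besides the shell and the picture viewer there is one more tool, called by a JSON object that holds its "name" and its "arguments". arm_command: Moves the arm, as the interface text tells. Its arguments: {"type":"object","properties":{"targets":{"type":"array"}},"required":["targets"]}

```bash
mkdir -p pics; ls
cat > h.py <<'E'
import numpy as np, cv2
from cell import env, read_camera, get_calibration
def pts(name,d,c=None):
    c=c or get_calibration(name); f=d.shape[0]/2/np.tan(np.radians(c['vfov'])/2)
    v,u=np.mgrid[:d.shape[0],:d.shape[1]]
    P=np.stack([(u-c['cx'])/f*d,(v-c['cy'])/f*d,d,np.ones_like(d)],-1)
    W=P@np.array(c['world_from_camera']).T
    W=W[...,:3]; W[d<=0]=np.nan
    return W
E
python3 - <<'E'
from h import *
for n in ['scene','side']:
    im,d=read_camera(n); np.savez(f'{n}0.npz',im=im,d=d,W=pts(n,d))
    cv2.imwrite(f'pics/{n}0.png',cv2.resize(im,(800,600),interpolation=cv2.INTER_CUBIC))
    c=get_calibration(n); print(n,c['vfov'],np.array(c['world_from_camera'])[:3].round(2).tolist())
print(env.state())
E
```

```text
pics
scene 57.294367853020056 [[0.0, 0.83, -0.56, 1182.22], [1.0, -0.01, -0.0, -23.04], [-0.01, -0.56, -0.83, 1058.99]]
side 49.33073123193543 [[0.91, -0.25, 0.34, 45.79], [-0.42, -0.53, 0.74, -1117.97], [-0.01, -0.81, -0.58, 985.84]]
{'t': 0.1, 'joints': array([-1.05596385e-01,  4.91503933e-01,  1.55938719e+00,  7.81649118e-06,
        1.09170832e+00, -1.05615190e-01]), 'qvel': array([ 1.81125991e-04, -3.66638254e-03, -1.36264321e-03,  1.08822410e-03,
        7.91627451e-04, -5.05651319e-05]), 'tau': array([ 2.47082615e-03, -6.13621187e+01, -2.58604574e+01,  6.93451893e-02,
        4.70101309e-02, -2.07912552e-05]), 'eef_pos': array([6.24783892e+02, 4.97843289e-02, 2.14117748e+02]), 'tcp_rot': array([-3.14059220e+00, -1.13029347e-04,  1.57081147e+00]), 'ft_force': array([-0.73669679,  0.43204283,  0.25449502]), 'moment': array([-0.03309998, -0.02205359, -0.03492845]), 'opening': 0.9987273026915844}
```

View pics/scene0.png

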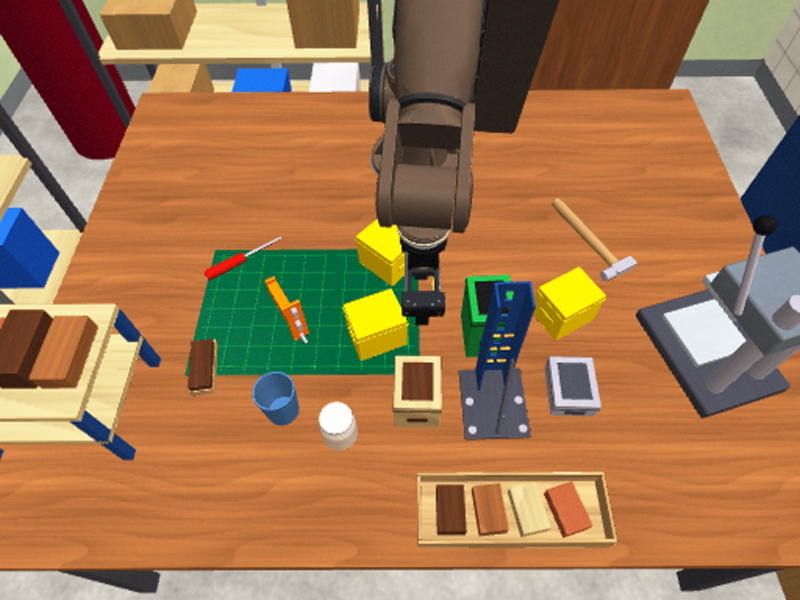

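View pics/side0.png

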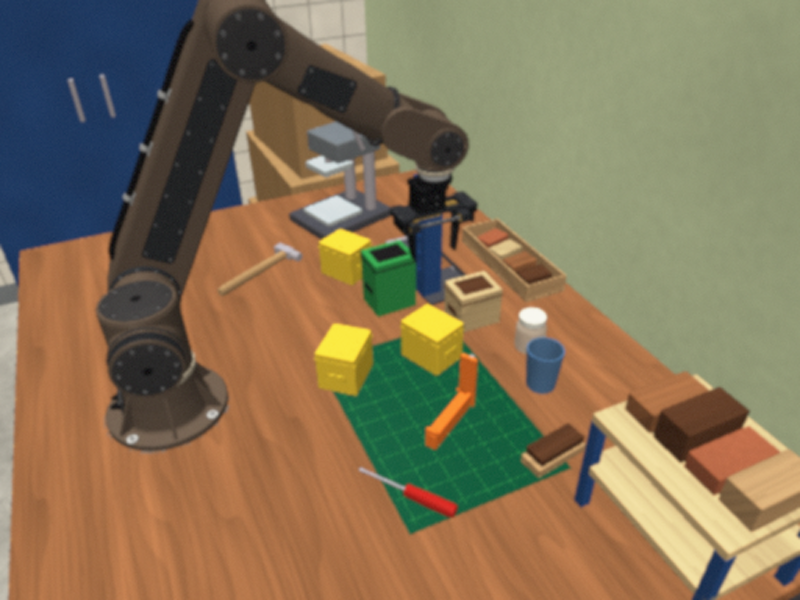

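The scene picture shows the orange arm at about (290,310), and the blue upright at (505,330) with the green box on its robot side (487,315). The plywood box (417,390) and grey box (573,385) are at its sides, and there are three yellow look-alikes at (380,250), (375,325) and (570,300). If green is in the bay, it has to be the high row. Next I'll measure.

Run:
```python
from h import *
for n in ['scene','side']:
    z=np.load(n+'0.npz'); im,W=z['im'],z['W']; hsv=cv2.cvtColor(im,cv2.COLOR_BGR2HSV)
    H,S,V=hsv[...,0],hsv[...,1].astype(int),hsv[...,2]
    x,y,zz=W[...,0],W[...,1],W[...,2]
    ws=(x>350)&(x<1000)&(abs(y)<450)
    print(n,'table z', np.nanmedian(zz[ws&(abs(zz)<15)]))
    for nm,m in dict(orange=(H>=8)&(H<=17)&(S>220)&(V>120)&(zz>10),blue=(H>105)&(H<125)&(S>150)&(zz>10),green=(H>50)&(H<75)&(S>150)&(zz>20),yellow=(H>25)&(H<33)&(S>180)&(zz>20)).items():
        m=(m&ws).astype(np.uint8); k,l,st,ce=cv2.connectedComponentsWithStats(m)
        for i in range(1,k):
            if st[i,4]<40: continue
            P=W[l==i]; print(nm,st[i].tolist(),np.nanpercentile(P,[2,50,98],axis=0).round(0).tolist())
    mo=((H>=8)&(H<=17)&(S>220)&ws&(zz>10))
    c=(slice(150,250),slice(150,220)) if n=='scene' else (slice(200,300),slice(250,330))
    cv2.imwrite(f'pics/{n}_arm.png',cv2.resize(im[c],None,fx=6,fy=6,interpolation=cv2.INTER_CUBIC))
    c=(slice(165,270),slice(280,360)) if n=='scene' else (slice(130,220),slice(190,320))
    cv2.imwrite(f'pics/{n}_up.png',cv2.resize(im[c],None,fx=5,fy=5,interpolation=cv2.INTER_CUBIC))
```

```text
scene table z 0.7372553083931734
orange [172, 185, 21, 32, 107] [[475.0, -337.0, 13.0], [582.0, -270.0, 54.0], [586.0, -262.0, 126.0]]
orange [187, 193, 11, 20, 58] [[566.0, -254.0, 12.0], [570.0, -248.0, 74.0], [574.0, -244.0, 127.0]]
blue [305, 180, 38, 70, 1268] [[662.0, 118.0, 21.0], [669.0, 157.0, 225.0], [710.0, 176.0, 326.0]]
green [296, 176, 31, 51, 549] [[523.0, 96.0, 26.0], [597.0, 107.0, 139.0], [631.0, 175.0, 153.0]]
yellow [228, 145, 29, 22, 380] [[353.0, -130.0, 97.0], [386.0, -75.0, 101.0], [436.0, -43.0, 105.0]]
yellow [346, 171, 42, 32, 730] [[475.0, 268.0, 95.0], [529.0, 324.0, 101.0], [578.0, 380.0, 104.0]]
yellow [220, 185, 41, 33, 816] [[528.0, -149.0, 59.0], [581.0, -94.0, 101.0], [627.0, -30.0, 104.0]]
side table z 1.180684168700509
blue [266, 145, 16, 43, 562] [[660.0, 112.0, 16.0], [676.0, 119.0, 113.0], [705.0, 160.0, 199.0]]
green [232, 155, 34, 44, 979] [[519.0, 90.0, 24.0], [561.0, 98.0, 97.0], [626.0, 156.0, 154.0]]
yellow [206, 148, 29, 14, 243] [[479.0, 262.0, 96.0], [525.0, 315.0, 101.0], [573.0, 364.0, 106.0]]
yellow [258, 196, 37, 22, 438] [[531.0, -150.0, 96.0], [576.0, -99.0, 101.0], [623.0, -46.0, 105.0]]
yellow [209, 208, 27, 23, 397] [[351.0, -132.0, 97.0], [381.0, -78.0, 101.0], [427.0, -23.0, 104.0]]
```

View pics/scene_arm.png

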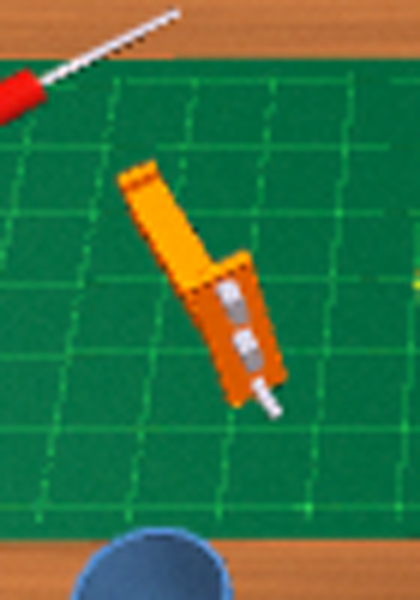

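View pics/scene_up.png

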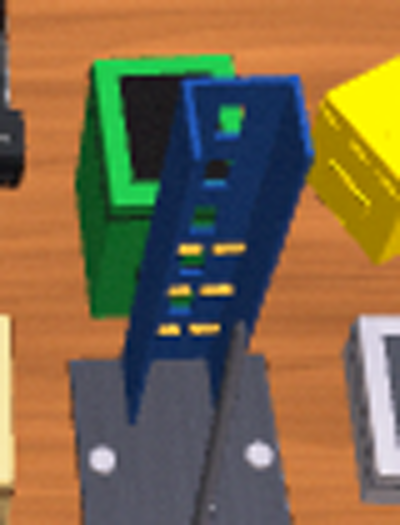

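View pics/side_arm.png

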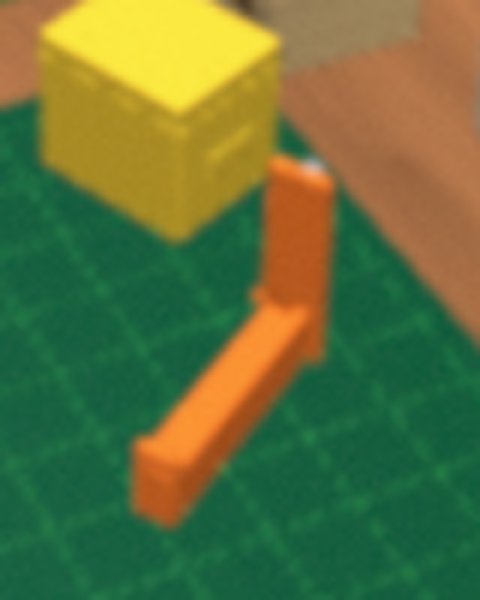

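View pics/side_up.png

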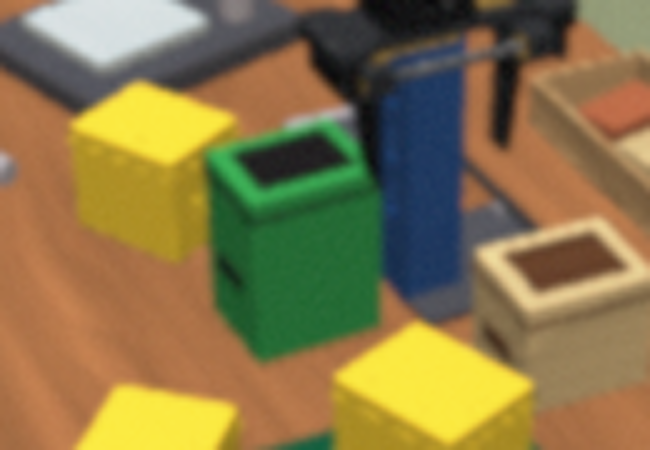

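The crops confirm the orange L stands on its arm with steel hooks and a stud. The green box (150 high, top at z≈153) is directly in front of the upright's face, so it must be the high row (origin at z = 165). The yellow boxes aren't part of the job. Next I'll check the wrist view.

Run:
```python
from h import *
c=get_calibration('wrist'); im,d=read_camera('wrist'); np.savez('w0.npz',im=im,d=d,T=np.array(c['world_from_camera']))
print(c['vfov'],c['cx'],c['cy'],np.array(c['world_from_camera']).round(2).tolist())
cv2.imwrite('pics/w0.png',cv2.resize(im,(800,600),interpolation=cv2.INTER_CUBIC))
```

```text
65.70646984690485 254.14061659272684 188.65805180533263 [[1.0, 0.0, -0.0, 624.45], [0.0, -0.97, -0.26, 72.37], [-0.0, 0.26, -0.97, 383.69], [0.0, 0.0, 0.0, 1.0]]
```

View pics/w0.png

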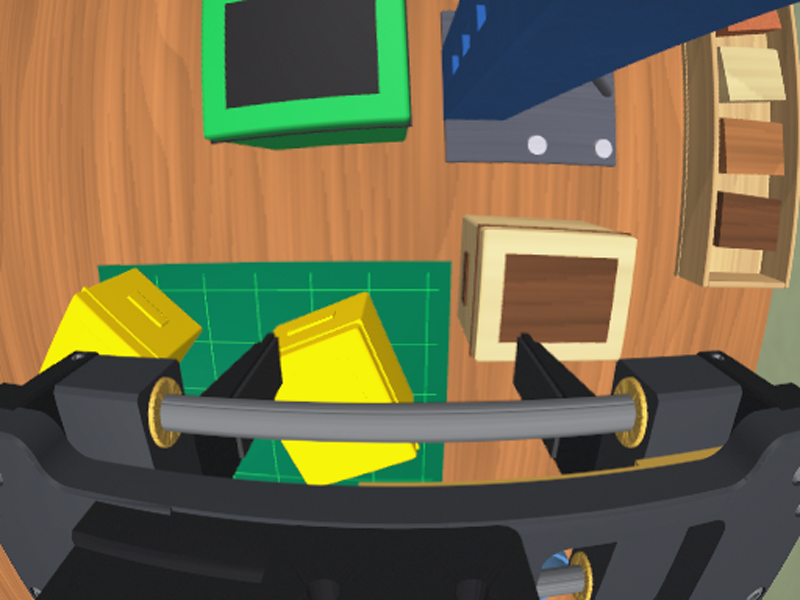

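Run:
```python
from h import *
z=np.load('scene0.npz'); im,W=z['im'],z['W']; hsv=cv2.cvtColor(im,cv2.COLOR_BGR2HSV)
m=(hsv[...,0]>105)&(hsv[...,0]<125)&(hsv[...,1]>150)&(W[...,2]>30)&(W[...,0]>640)&(W[...,1]>90)&(W[...,1]<200)
P=W[m]
# front-face rear surface points: x between 655-672
f=P[(P[:,0]<680)]
A=np.c_[f[:,1],f[:,2],np.ones(len(f))]
for _ in range(6):
    s=np.linalg.lstsq(A,f[:,0],rcond=None)[0]; r=f[:,0]-A@s; k=abs(r)<3; f,A=f[k],A[k]
print('face inner plane x=',s,len(f),'yaw deg',np.degrees(np.arctan(-s[0])), 'x at y=145,z0', s@[145,0,1], s@[145,300,1])
# pixel corners of top: rays onto z=325
c=get_calibration('scene'); fpx=192/np.tan(np.radians(c['vfov'])/2); T=np.array(c['world_from_camera'])
print(fpx,c['cx'],c['cy'])
cv2.imwrite('pics/top.png',cv2.resize(im[172:215,305:352],None,fx=13,fy=13,interpolation=cv2.INTER_NEAREST))
cv2.imwrite('pics/grip.png',cv2.resize(im[130:210,240:310],None,fx=7,fy=7,interpolation=cv2.INTER_CUBIC))
```

```text
face inner plane x= [-3.14202223e-02 -2.22098267e-03  6.69498049e+02] 437 yaw deg 1.7996540608043974 x at y=145,z0 664.9421168304884 664.275822028134
351.4639332990005 259.4255622090916 189.43393939039836
```

View pics/top.png

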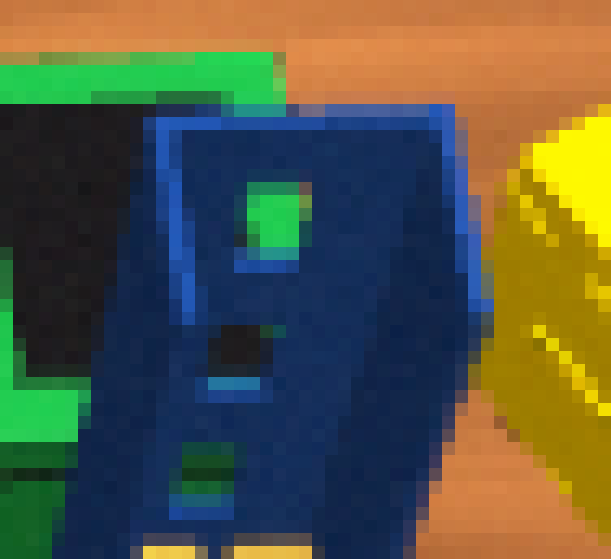

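View pics/grip.png

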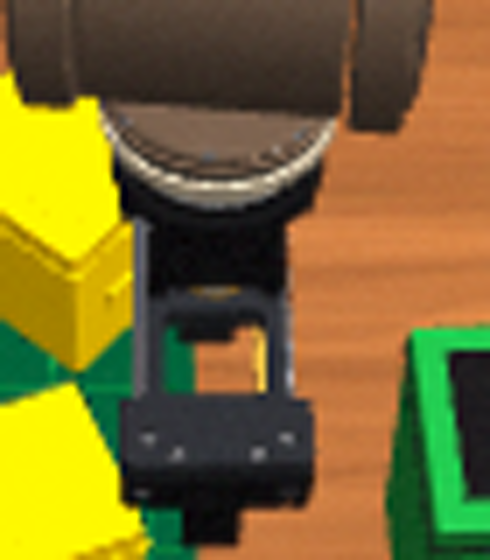

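```bash
cat >> h.py <<'E'
def ray(name,u,v,axis,val,T=None,fish=False):
    c=get_calibration(name); f=192/np.tan(np.radians(c['vfov'])/2); T=np.array(c['world_from_camera']) if T is None else T
    a,b=(u-c['cx']),(v-c['cy'])
    if fish:
        r=np.hypot(a,b); th=r/f; d=np.array([a/r*np.sin(th),b/r*np.sin(th),np.cos(th)])
    else: d=np.array([a/f,b/f,1])
    d=T[:3,:3]@d; o=T[:3,3]; return o+d*(val-o[axis])/d[axis]
E
python3 - <<'E'
from h import *
for n,(a,b) in dict(FL=(145,104),FR=(455,104),RL=(183,326),RR=(494,312)).items():
    print(n,ray('scene',a/13-.5+305,b/13-.5+172,2,325).round(1))
# slots on inner face x~664.5 : left/right edges mid
for n,a,b in [('s5L',241,225),('s5R',305,225),('s4L',209,350),('s4R',270,350),('s3L',175,475),('s3R',238,475)]:
    print(n,ray('scene',a/13-.5+305,b/13-.5+172,0,664.5).round(1))
# arm: top of beam z=36, plate top corners z=128; crop 6x cubic from (150,150)
for n,a,b,z in [('lipL',117,182,48),('lipR',157,165,48),('plTL',190,297,128),('plTR',250,257,128),('plBL',236,408,0),('plBR',287,376,0),('stud',277,415,15),('lipbackL',118,176,48)]:
    print(n,ray('scene',a/6-.5+150,b/6-.5+150,2,z).round(1))
E
```

```text
FL [658.2 117.6 325. ]
FR [658.6 178.6 325. ]
RL [710.3 120.  325. ]
RR [707.5 179.7 325. ]
s5L [664.5 140.6 291.5]
s5R [664.5 153.6 291.4]
s4L [664.5 140.7 244.4]
s4R [664.5 153.5 244.3]
s3L [664.5 140.2 193.1]
s3R [664.5 154.1 193. ]
lipL [ 458.5 -348.    48. ]
lipR [ 446.3 -326.    48. ]
plTL [ 590.  -273.5  128. ]
plTR [ 565.1 -244.7  128. ]
plBL [ 584.4 -272.2    0. ]
plBR [ 563.3 -244.9    0. ]
stud [ 597.6 -244.9   15. ]
lipbackL [ 454.1 -348.    48. ]
```

The upright's face is near x=660, y=147.5, yaw≈1.8°, and the measured widths match (61 and 59.7 against 60). The shelf arm's origin is near (574,-259), yaw≈33°. I'll move above the arm for a close look.

{"name": "arm_command", "arguments": {"targets": [[[0, 0, 0.99], [-0.294, -0.105, 0], 0], [[0, 0, 0.99], [-0.294, -0.105, 0], 0], [[0, 0, 0.99], [-0.294, -0.105, 0], 0], [[0, 0, 0.99], [-0.294, -0.105, 0], 0], [[0, 0, 0.99], [-0.294, -0.105, 0], 0], [[0, 0, 0.99], [-0.294, -0.105, 0], 0], [[0, 0, 0.99], [-0.294, -0.105, 0], 0], [[0, 0, 0.99], [-0.294, -0.105, 0], 0]]}}

```text
t: 0.95
eef_pos: [519.1, -295.8, 214.3]
tcp_rot: [-3.141, 0.0, 0.576]
ft_force: [0.5, 0.6, 0.1]
opening: 1.001
```

Run:
```python
from h import *
s=env.state(); print(s['t'],s['eef_pos'],s['tcp_rot'])
c=get_calibration('wrist'); im,d=read_camera('wrist'); np.savez('w1.npz',im=im,d=d,T=np.array(c['world_from_camera']))
print(np.array(c['world_from_camera'])[:3].round(3).tolist())
cv2.imwrite('pics/w1.png',cv2.resize(im,(800,600),interpolation=cv2.INTER_CUBIC))
im,d=read_camera('side'); np.savez('side1.npz',im=im,d=d,W=pts('side',d))
cv2.imwrite('pics/side1.png',cv2.resize(im[100:230,180:330],None,fx=5,fy=4.6,interpolation=cv2.INTER_CUBIC))
```

```text
0.95 [ 519.12762507 -295.83993415  214.32306199] [-3.14128623e+00  1.59129920e-04  5.76458860e-01]
[[0.546, -0.809, -0.218, 579.9], [-0.838, -0.528, -0.141, -256.766], [-0.001, 0.26, -0.966, 383.854]]
```

View pics/w1.png

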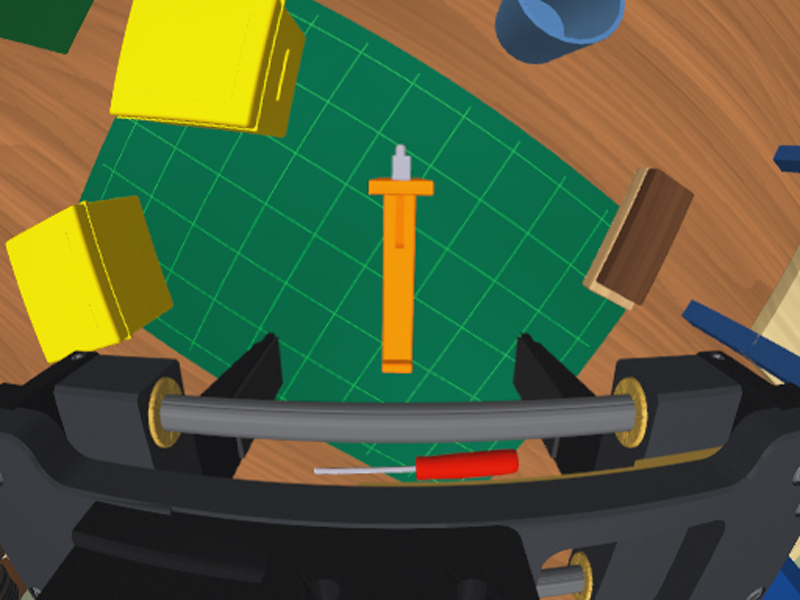

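View pics/side1.png

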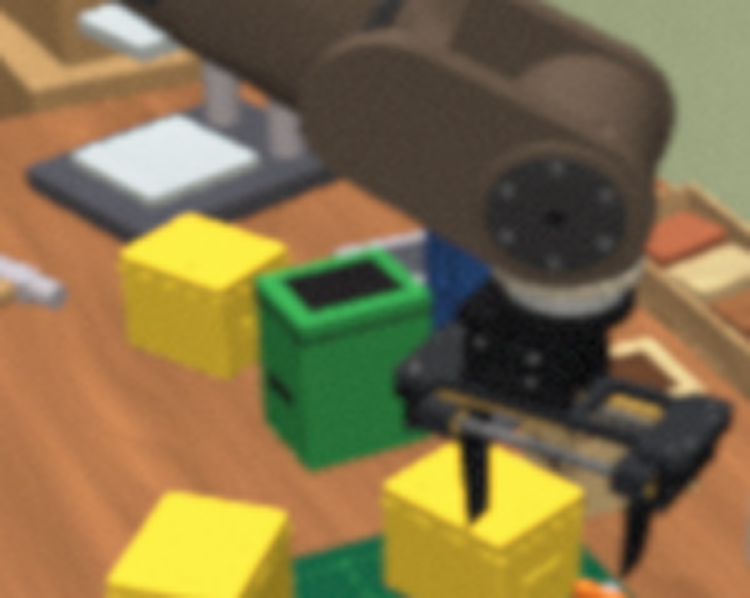

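The wrist view shows the arm at column about 400, centred between the fingers: plate at (400,187), lip at (397,365), stud at (401,150). Next I'll compute its line.

```bash
cat >> h.py <<'E'
def fishpts(d,u,v,T):
    c=get_calibration('wrist'); f=192/np.tan(np.radians(c['vfov'])/2)
    return f,c
E
python3 - <<'E'
from h import *
z=np.load('w1.npz'); im,T=z['im'],z['T']; hsv=cv2.cvtColor(im,cv2.COLOR_BGR2HSV)
m=(hsv[...,0]>=8)&(hsv[...,0]<=22)&(hsv[...,1]>220)&(hsv[...,2]>150); m[:100]=0; m[245:]=0; m[:,:230]=0; m[:,290:]=0
rows=[v for v in range(m.shape[0]) if m[v].any()]
C=[]
for v in rows:
    us=np.where(m[v])[0]; 
    if v in rows[::12] or v<rows[0]+10: print(v,us.min(),us.max())
    if rows[0]+14<v<rows[-1]-8:
        L=ray('wrist',us.min()-.5,v,2,36,T,True); R=ray('wrist',us.max()+.5,v,2,36,T,True); C.append([*((L+R)/2)[:2],np.hypot(*(L-R)[:2])])
C=np.array(C); print('width',C[:,2].mean())
vx,vy,x0,y0=cv2.fitLine(C[:,:2].astype(np.float32),cv2.DIST_HUBER,0,.01,.01).ravel(); 
if vx<0: vx,vy=-vx,-vy
print('yaw',np.arctan2(vy,vx),np.degrees(np.arctan2(vy,vx)))
pl=ray('wrist',256,rows[0]-.5,2,128,T,True); print('plate rear top',pl)
lp=ray('wrist',254,rows[-1]+.5,2,48,T,True); print('lip end top',lp, rows[0],rows[-1])
print('separation',np.hypot(*(pl-lp)[:2]))
p=np.array([519.13,-295.84]); q=np.array([x0,y0]); n=np.array([-vy,vx]); a=np.array([vx,vy])
print('TCP offset from line (along arm y)', (p-q)@n, 'TCP arm x', (p-pl[:2])@a)
E
```

```text
114 242 249
115 238 273
116 236 276
117 236 276
118 236 276
119 236 276
120 236 276
121 236 276
122 236 276
123 236 276
126 246 265
138 246 265
150 246 264
162 246 264
174 246 264
186 245 264
198 245 263
210 245 263
222 245 262
234 245 263
width 23.0616499031348
yaw 0.5593092 32.046055
plate rear top [ 578.39715125 -259.38165699  128.        ]
lip end top [ 451.45023541 -339.96938461   48.        ] 114 237
separation 150.3658913517505
TCP offset from line (along arm y) 0.9505870523192663 TCP arm x -69.58095968867909
```

{"name": "arm_command", "arguments": {"targets": [[[0, 0, 0.017], [0.003, 0.001, 0.045], 0], [[0, 0, 0.017], [0.003, 0.001, 0.09], 0], [[0, 0, 0.017], [0.003, 0.001, 0.135], 0], [[0, 0, 0.017], [0.003, 0.001, 0.17], 0], [[0, 0, 0.017], [0.003, 0.001, 0.19], 0], [[0, 0, 0.017], [0.003, 0.001, 0.2], 0], [[0, 0, 0.017], [0.003, 0.001, 0.2], 0]]}}

```text
t: 1.75
eef_pos: [523.3, -291.9, 13.8]
tcp_rot: [-3.14, 0.001, 0.567]
ft_force: [-0.2, -0.0, 0.9]
opening: 0.997
```

Run:
```python
from h import *
im,d=read_camera('wrist'); cv2.imwrite('pics/w2.png',cv2.resize(im,(640,480),interpolation=cv2.INTER_CUBIC))
```

```text
(no output)
```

View pics/w2.png

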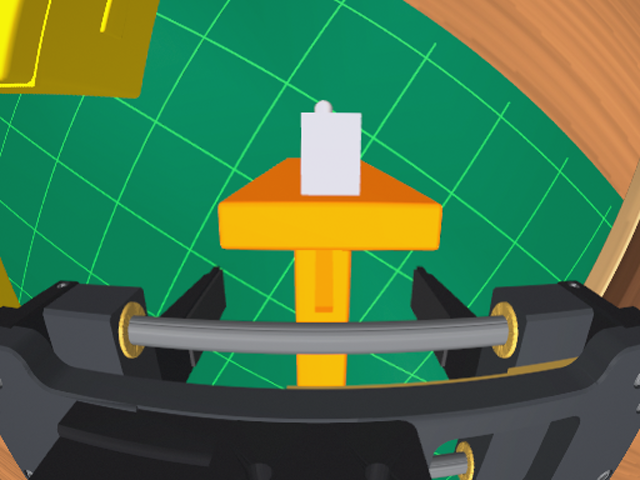

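The fingers straddle the beam evenly (beam at column about 322, fingers at 220 and 415), and the body clears the plate. I'll close now.

{"name": "arm_command", "arguments": {"targets": [[[0, 0, 0], [0, 0, 0], 255], [[0, 0, 0], [0, 0, 0], 255], [[0, 0, 0], [0, 0, 0], 255], [[0, 0, 0], [0, 0, 0], 255], [[0, 0, 0], [0, 0, 0], 255], [[0, 0, 0], [0, 0, 0], 255], [[0, 0, 0], [0, 0, 0], 255], [[0, 0, 0], [0, 0, 0], 255]]}}

```text
t: 2.6
eef_pos: [523.1, -293.2, 14.6]
tcp_rot: [3.142, -0.0, 0.564]
ft_force: [0.1, -0.5, -0.1]
opening: 0.382
```

{"name": "arm_command", "arguments": {"targets": [[[0, 0, 0], [0, 0, 0], 255], [[0, 0, 0], [0, 0, 0], 255], [[0, 0, 0], [0, 0, 0], 255], [[0, 0, 0], [0, 0, 0], 255]]}}

```text
t: 3.0
eef_pos: [523.3, -293.3, 14.7]
tcp_rot: [3.141, -0.0, 0.564]
ft_force: [0.7, -1.3, -1.0]
opening: 0.253
```

Opening 0.253 is 24 mm, so it's holding the beam. Now I'll lift.

{"name": "arm_command", "arguments": {"targets": [[[0, 0, 0], [0, 0, -0.005], 255], [[0, 0, 0], [0, 0, -0.03], 255], [[0, 0, 0], [0, 0, -0.07], 255], [[0, 0, 0], [0, 0, -0.12], 255], [[0, 0, 0], [0, 0, -0.165], 255], [[0, 0, 0], [0, 0, -0.21], 255], [[0, 0, 0], [0, 0, -0.235], 255], [[0, 0, 0], [0, 0, -0.25], 255]]}}

```text
t: 3.8
eef_pos: [522.9, -292.9, 267.3]
tcp_rot: [3.14, -0.001, 0.564]
ft_force: [0.2, 0.3, -4.4]
opening: 0.252
```

{"name": "arm_command", "arguments": {"targets": [[[0, 0, 0.05], [0.024, -0.036, 0], 255], [[0, 0, 0.12], [0.054, -0.082, 0], 255], [[0, 0, 0.19], [0.08, -0.122, 0], 255], [[0, 0, 0.26], [0.107, -0.163, 0], 255], [[0, 0, 0.33], [0.134, -0.205, 0], 255], [[0, 0, 0.4], [0.161, -0.246, 0], 255], [[0, 0, 0.46], [0.188, -0.287, 0], 255], [[0, 0, 0.5], [0.21, -0.321, 0], 255]]}}

```text
t: 4.6
eef_pos: [528.0, 92.9, 264.6]
tcp_rot: [-3.141, 0.001, 0.062]
ft_force: [1.4, -1.4, -3.7]
opening: 0.246
```

{"name": "arm_command", "arguments": {"targets": [[[0, 0, 0.02], [0.017, -0.018, 0], 255], [[0, 0, 0.033], [0.039, -0.028, 0], 255], [[0, 0, 0.033], [0.046, -0.032, 0], 255], [[0, 0, 0.033], [0.046, -0.032, 0], 255], [[0, 0, 0.033], [0.046, -0.032, 0], 255]]}}

```text
t: 5.1
eef_pos: [571.3, 125.2, 263.7]
tcp_rot: [3.142, 0.004, 0.031]
ft_force: [-4.5, 0.7, -5.2]
opening: 0.247
```

My third call was mis-scaled: it went too far in x, and the −4.5 N suggests the stud is touching the face lightly. I'll back off straight away.

{"name": "arm_command", "arguments": {"targets": [[[0, 0, 0], [-0.02, 0, 0], 255], [[0, 0, 0], [-0.05, 0, 0], 255], [[0, 0, 0], [-0.05, 0, 0], 255], [[0, 0, 0], [-0.05, 0, 0], 255]]}}

```text
t: 5.5
eef_pos: [522.8, 123.4, 265.2]
tcp_rot: [-3.142, -0.001, 0.031]
ft_force: [0.8, -0.7, -4.4]
opening: 0.249
```

Run:
```python
from h import *
s=env.state(); print(s['t'],s['eef_pos'],s['tcp_rot'],s['ft_force'])
for n in ['wrist','side','scene']:
    T=np.array(get_calibration(n)['world_from_camera'])
    im,d=read_camera(n); np.savez(n+'3.npz',im=im,d=d,T=T)
    if n=='side': im=im[60:240,140:360]
    if n=='scene': im=im[130:280,260:400]
    cv2.imwrite(f'pics/{n}3.png',cv2.resize(im,None,fx=min(800/im.shape[1],600/im.shape[0]),fy=min(800/im.shape[1],600/im.shape[0]),interpolation=cv2.INTER_CUBIC))
```

```text
5.5 [522.80875331 123.43783599 265.2084756 ] [-3.14158182e+00 -1.22351637e-03  3.06468717e-02] [ 0.81546703 -0.69674819 -4.39808431]
```

View pics/wrist3.png

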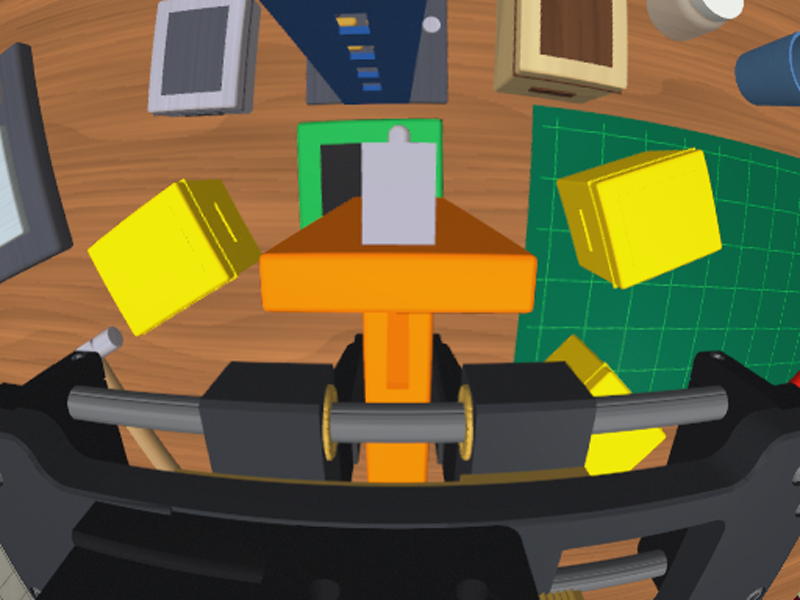

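View pics/side3.png

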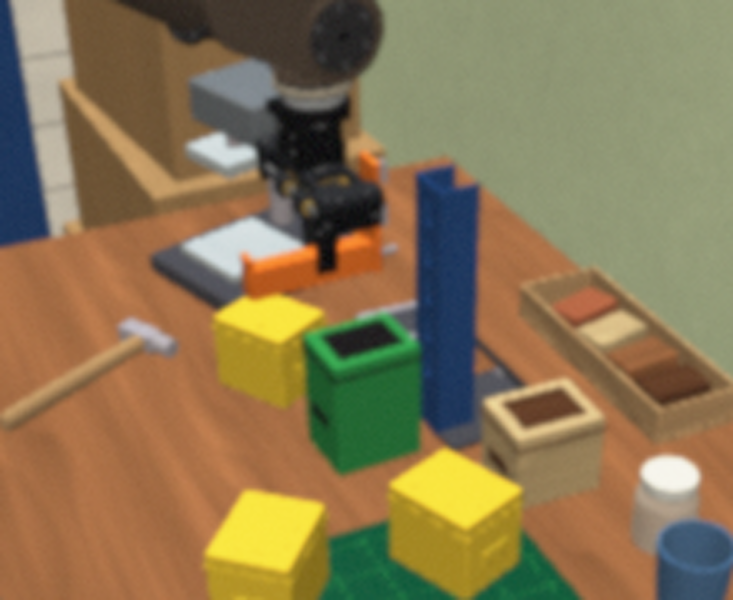

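View pics/scene3.png

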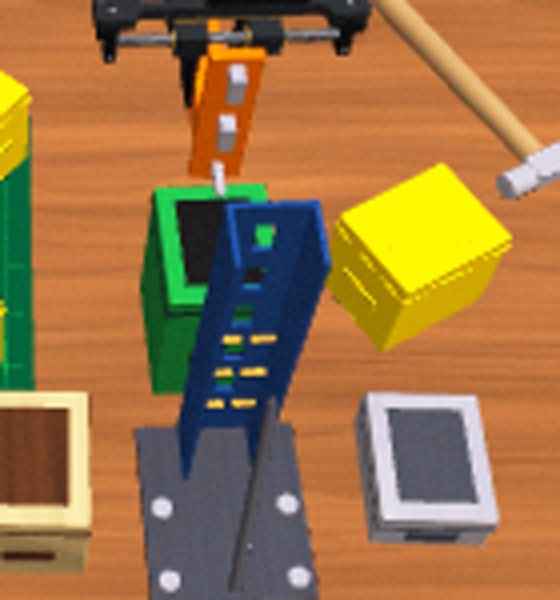

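Run:
```python
from h import *
z=np.load('wrist3.npz'); im=z['im']
c=im[0:75,180:290]; cv2.imwrite('pics/slots.png',cv2.resize(c,None,fx=7,fy=7,interpolation=cv2.INTER_NEAREST))
z=np.load('scene3.npz'); im=z['im']
cv2.imwrite('pics/slots2.png',cv2.resize(im[175:250,300:350],None,fx=8,fy=8,interpolation=cv2.INTER_NEAREST))
```

```text
(no output)
```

View pics/slots.png

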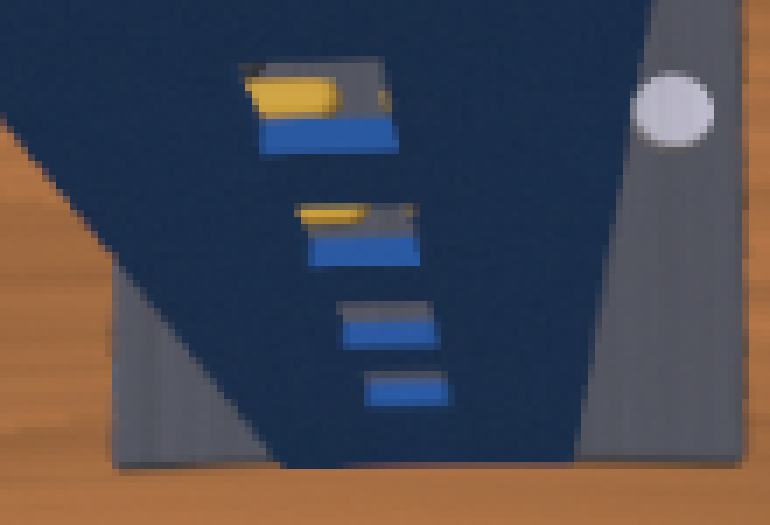

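Run:
```python
from h import *
T=np.load('wrist3.npz')['T']
for l,r,v,z in [(366,453,406,74),(343,439,349,124),(309,420,266,174),(260,399,154,224),(285,574,468,0)]:
    L=ray('wrist',l/7-.5+180,v/7-.5,2,z,T,True);R=ray('wrist',r/7-.5+180,v/7-.5,2,z,T,True)
    print(z,L.round(1),R.round(1),'mid',((L+R)/2).round(1),'w',np.hypot(*(L-R)[:2]).round(1))
# relative to face plane x=660
    L=ray('wrist',l/7-.5+180,v/7-.5,0,660,T,True);R=ray('wrist',r/7-.5+180,v/7-.5,0,660,T,True); print('   atx660 y',((L+R)/2)[1:].round(1))
```

```text
74 [659.8 153.9  74. ] [660. 139.  74.] mid [659.9 146.5  74. ] w 14.9
   atx660 y [146.5  73.6]
124 [659.7 153.6 124. ] [659.8 139.4 124. ] mid [659.8 146.5 124. ] w 14.2
   atx660 y [146.6 122.8]
174 [660.3 153.7 174. ] [660.3 139.8 174. ] mid [660.3 146.8 174. ] w 13.8
   atx660 y [146.7 175.2]
224 [660.1 153.7 224. ] [660.1 139.6 224. ] mid [660.1 146.6 224. ] w 14.1
   atx660 y [146.6 224.3]
0 [659.6 176.2   0. ] [660.8 116.6   0. ] mid [660.2 146.4   0. ] w 59.6
   atx660 y [146.6   1.5]
```

Wrist measurements agree: slot widths of 13.8–14.9 mm against 14, and a face width of 59.6 mm against 60. The upright's origin is (660.1, 146.6) with yaw about 0.024. I'll move to the pre-entry pose with the stud 13 mm short of the face.

{"name": "arm_command", "arguments": {"targets": [[[0, 0, 0.004], [0.01, -0.008, 0.02], 255], [[0, 0, 0.007], [0.02, -0.016, 0.045], 255], [[0, 0, 0.007], [0.03, -0.02, 0.065], 255], [[0, 0, 0.007], [0.033, -0.02, 0.072], 255], [[0, 0, 0.007], [0.033, -0.02, 0.072], 255], [[0, 0, 0.007], [0.033, -0.02, 0.072], 255], [[0, 0, 0.007], [0.033, -0.02, 0.072], 255]]}}

```text
t: 6.35
eef_pos: [555.5, 144.5, 193.8]
tcp_rot: [-3.141, -0.002, 0.024]
ft_force: [-0.1, -0.3, -3.2]
opening: 0.252
```

Run:
```python
from h import *
s=env.state(); print(s['t'],s['eef_pos'],s['tcp_rot'],s['ft_force'])
for n in ['wrist','side','scene']:
    T=np.array(get_calibration(n)['world_from_camera'])
    im,d=read_camera(n); np.savez(n+'4.npz',im=im,d=d,T=T)
    if n=='side': im=im[85:205,200:320]
    if n=='scene': im=im[150:250,280:370]
    k=min(800/im.shape[1],600/im.shape[0])
    cv2.imwrite(f'pics/{n}4.png',cv2.resize(im,None,fx=k,fy=k,interpolation=cv2.INTER_CUBIC))
```

```text
6.35 [555.47255868 144.54850077 193.75784397] [-3.14145089e+00 -1.63904005e-03  2.36247471e-02] [-0.05880029 -0.26109629 -3.22023695]
```

View pics/wrist4.png

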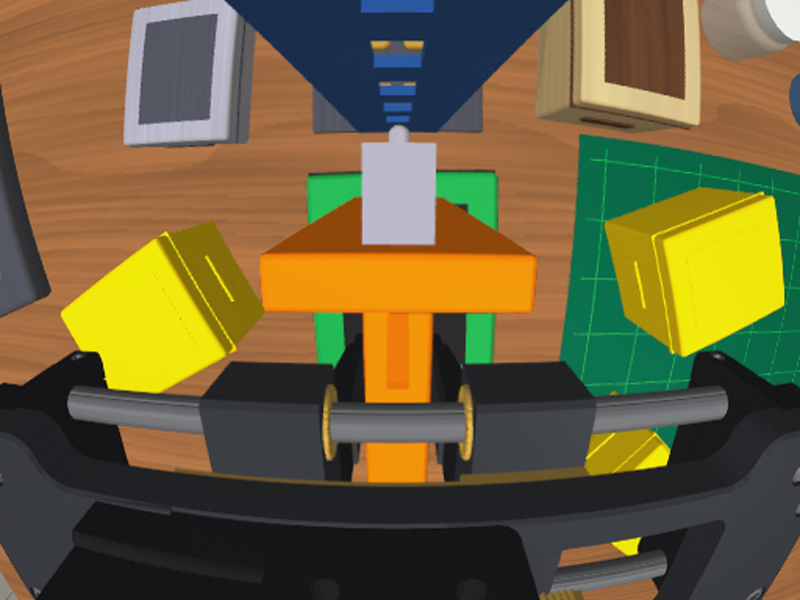

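View pics/side4.png

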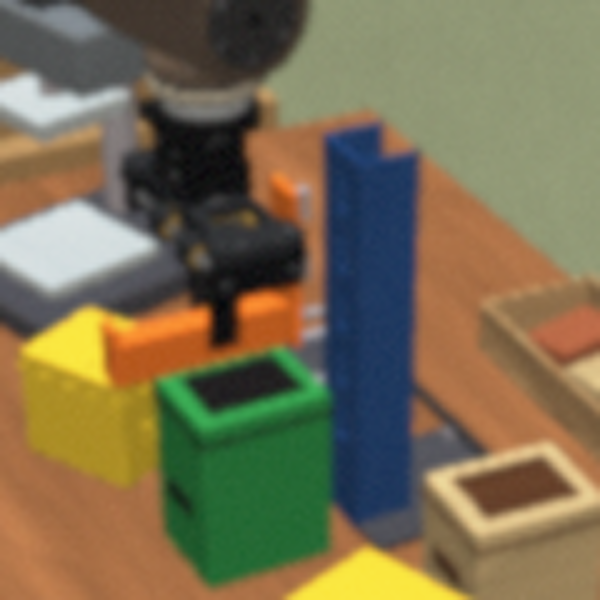

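View pics/scene4.png

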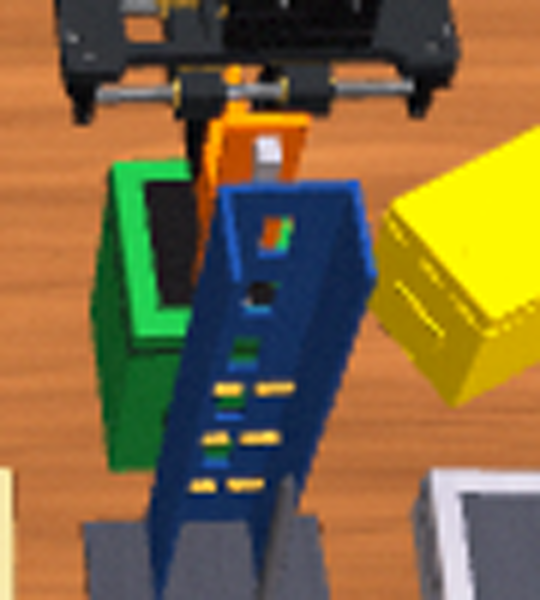

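The slots (column 398), hook (399) and stud (399) line up. I'll check the height with depth before sliding in.

Run:
```python
from h import *
z=np.load('wrist4.npz'); d,T=z['d'],z['T']; c=get_calibration('wrist'); f=192/np.tan(np.radians(c['vfov'])/2)
def P(u,v):
    a,b=u-c['cx'],v-c['cy']; r=np.hypot(a,b); th=r/f; k=np.tan(th)*d[v,u]/r
    return T[:3,:3]@[a*k,b*k,d[v,u]]+T[:3,3]
for n,u,v in [('hooktop',255,110),('hooktop',255,140),('platetop',255,180),('plateL',175,180),('plateR',335,180),('beam',265,280),('gusset',255,225),('gusset',255,245)]: print(n,P(u,v).round(1))
```

```text
hooktop [627.9 145.4 299.9]
hooktop [621.4 145.2 299.1]
platetop [614.3 145.1 306.8]
plateL [613.9 161.1 306.6]
plateR [614.8 129.1 306.9]
beam [580.  141.2 288.7]
gusset [581.  144.1 247.7]
gusset [574.3 143.9 253.1]
```

The underside is at z≈178.8, 13.8 above home, and level. I'll slide in.

{"name": "arm_command", "arguments": {"targets": [[[0, 0, 0], [0.006, 0, 0], 255], [[0, 0, 0], [0.012, 0, 0], 255], [[0, 0, 0], [0.018, 0, 0], 255], [[0, 0, 0], [0.024, 0, 0], 255], [[0, 0, 0], [0.03, 0, 0], 255], [[0, 0, 0], [0.03, 0, 0], 255]]}}

```text
t: 7.1
eef_pos: [586.0, 145.4, 192.4]
tcp_rot: [3.142, -0.0, 0.024]
ft_force: [-0.4, 0.4, -3.4]
opening: 0.251
```

{"name": "arm_command", "arguments": {"targets": [[[0, 0, 0], [0.003, 0, 0], 255], [[0, 0, 0], [0.006, 0, 0], 255], [[0, 0, 0], [0.009, 0, 0], 255], [[0, 0, 0], [0.0105, 0, 0], 255], [[0, 0, 0], [0.0105, 0, 0], 255]]}}

```text
t: 7.6
eef_pos: [595.9, 145.7, 192.6]
tcp_rot: [3.142, -0.0, 0.024]
ft_force: [-0.4, 0.5, -4.2]
opening: 0.248
```

{"name": "arm_command", "arguments": {"targets": [[[0, 0, 0], [0.001, 0, 0], 255], [[0, 0, 0], [0.001, 0, 0], 255]]}}

```text
t: 7.8
eef_pos: [596.8, 145.7, 192.7]
tcp_rot: [3.142, -0.0, 0.024]
ft_force: [-0.5, 0.7, -5.0]
opening: 0.25
```

{"name": "arm_command", "arguments": {"targets": [[[0, 0, 0], [0.001, 0, 0], 255], [[0, 0, 0], [0.001, 0, 0], 255]]}}

```text
t: 8.0
eef_pos: [597.1, 145.7, 192.6]
tcp_rot: [3.141, 0.002, 0.024]
ft_force: [-4.5, -0.6, -2.5]
opening: 0.249
```

Run:
```python
from h import *
s=env.state(); print(s['t'],s['eef_pos'],s['tcp_rot'],s['ft_force'])
for n in ['wrist','side']:
    im,d=read_camera(n)
    if n=='side': im=im[85:205,200:320]
    k=min(800/im.shape[1],600/im.shape[0])
    cv2.imwrite(f'pics/{n}5.png',cv2.resize(im,None,fx=k,fy=k,interpolation=cv2.INTER_CUBIC))
```

```text
8.0 [597.12263678 145.66962657 192.5635763 ] [3.14140244e+00 1.59869784e-03 2.39574758e-02] [-4.53827121 -0.6447356  -2.50546008]
```

View pics/wrist5.png

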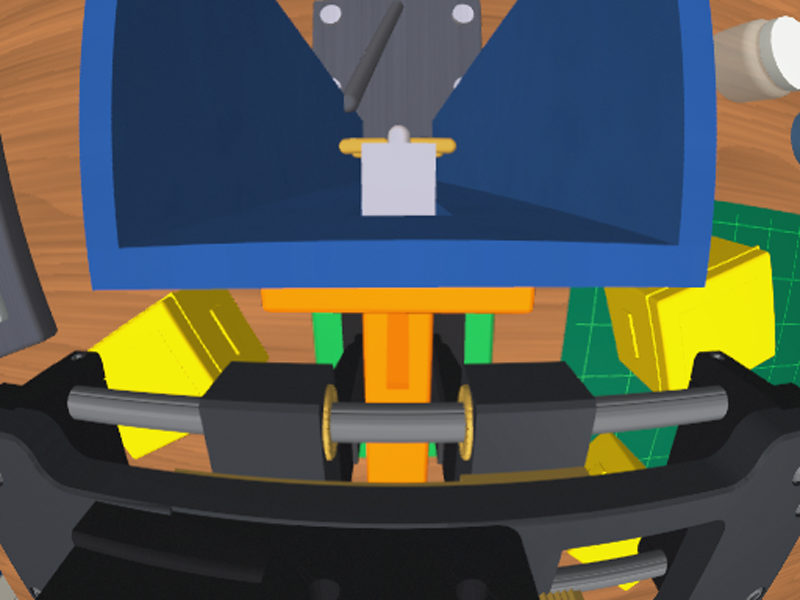

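View pics/side5.png

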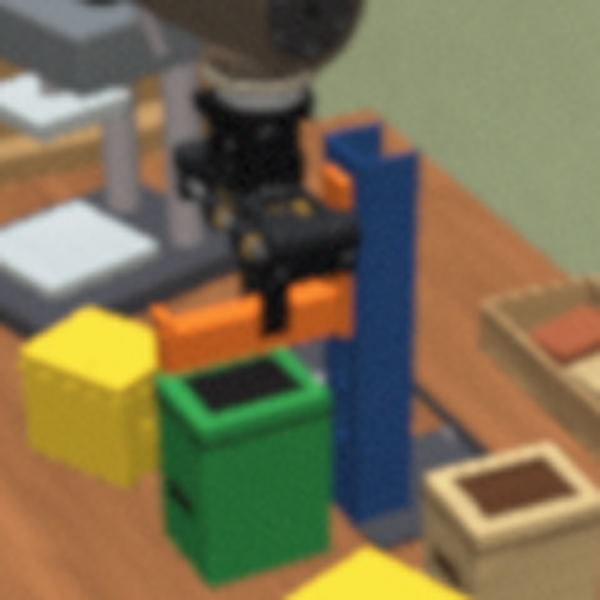

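The plate is flat on the face and both hooks are through. The wrist view shows the hook inside the channel, with the stud nose at (399,132) above the brass pins. I'll lower gently.

{"name": "arm_command", "arguments": {"targets": [[[0, 0, 0], [-0.0005, 0, 0.001], 255], [[0, 0, 0], [-0.0005, 0, 0.002], 255], [[0, 0, 0], [-0.0005, 0, 0.003], 255], [[0, 0, 0], [-0.0005, 0, 0.004], 255], [[0, 0, 0], [-0.0005, 0, 0.004], 255]]}}

```text
t: 8.6
eef_pos: [597.1, 145.7, 188.4]
tcp_rot: [3.142, 0.0, 0.024]
ft_force: [-4.2, -0.2, -2.8]
opening: 0.254
```

{"name": "arm_command", "arguments": {"targets": [[[0, 0, 0], [0, 0, 0.001], 255], [[0, 0, 0], [0, 0, 0.001], 255]]}}

```text
t: 8.8
eef_pos: [597.1, 145.7, 187.5]
tcp_rot: [3.142, 0.0, 0.024]
ft_force: [-4.5, -0.0, -3.3]
opening: 0.247
```

{"name": "arm_command", "arguments": {"targets": [[[0, 0, 0], [0, 0, 0.001], 255], [[0, 0, 0], [0, 0, 0.001], 255]]}}

```text
t: 9.0
eef_pos: [597.1, 145.7, 186.6]
tcp_rot: [3.142, 0.0, 0.024]
ft_force: [-4.3, -0.2, -2.7]
opening: 0.252
```

{"name": "arm_command", "arguments": {"targets": [[[0, 0, 0], [0, 0, 0.0005], 255], [[0, 0, 0], [0, 0, 0.0005], 255]]}}

```text
t: 9.2
eef_pos: [597.1, 145.7, 186.1]
tcp_rot: [3.142, 0.0, 0.024]
ft_force: [-5.7, -0.3, -2.9]
opening: 0.246
```

{"name": "arm_command", "arguments": {"targets": [[[0, 0, 0], [0, 0, 0.0005], 255], [[0, 0, 0], [0, 0, 0.0005], 255]]}}

```text
t: 9.4
eef_pos: [597.1, 145.8, 185.7]
tcp_rot: [-3.142, 0.0, 0.024]
ft_force: [-5.3, 0.2, -2.5]
opening: 0.252
```

{"name": "arm_command", "arguments": {"targets": [[[0, 0, 0], [0, 0, 0.0005], 255], [[0, 0, 0], [0, 0, 0.0005], 255]]}}

```text
t: 9.6
eef_pos: [597.1, 145.8, 185.3]
tcp_rot: [-3.141, 0.0, 0.024]
ft_force: [-5.4, 0.7, -1.1]
opening: 0.252
```

The weight is starting to transfer to the pins. I'll release.

{"name": "arm_command", "arguments": {"targets": [[[0, 0, 0], [-0.0005, 0, 0], 170], [[0, 0, 0], [-0.0005, 0, 0], 120], [[0, 0, 0], [-0.0005, 0, 0], 120], [[0, 0, 0], [-0.0005, 0, 0], 120], [[0, 0, 0], [-0.0005, 0, 0], 120], [[0, 0, 0], [-0.0005, 0, 0], 120], [[0, 0, 0], [-0.0005, 0, 0], 120], [[0, 0, 0], [-0.0005, 0, 0], 120]]}}

```text
t: 10.4
eef_pos: [596.8, 145.7, 185.1]
tcp_rot: [3.142, -0.0, 0.024]
ft_force: [0.0, 0.9, -0.9]
opening: 0.528
```

Run:
```python
from h import *
s=env.state(); print(s['t'],s['eef_pos'],s['ft_force'],s['opening'])
z=get_calibration('wrist'); T=np.array(z['world_from_camera'])
im,d=read_camera('wrist'); c=z; f=192/np.tan(np.radians(c['vfov'])/2)
def P(u,v):
    a,b=u-c['cx'],v-c['cy']; r=np.hypot(a,b); th=r/f; k=np.tan(th)*d[v,u]/r
    return T[:3,:3]@[a*k,b*k,d[v,u]]+T[:3,3]
for u in (175,200,255,310,335): print(P(u,192).round(1),P(u,197).round(1))
cv2.imwrite('pics/w6.png',cv2.resize(im,(640,480),interpolation=cv2.INTER_CUBIC))
```

```text
10.4 [596.80490399 145.67263339 185.13770447] [ 0.00910654  0.87633199 -0.88302662] 0.5283793322551826
[669.3 146.7 354.7] [651.5 162.8 296.9]
[669.3 146.7 354.7] [652.2 157.1 298.5]
[669.3 146.7 354.7] [652.  146.1 297.1]
[669.3 146.7 354.7] [652.5 135.1 297.9]
[669.3 146.7 354.7] [652.8 129.9 298.3]
```

View pics/w6.png

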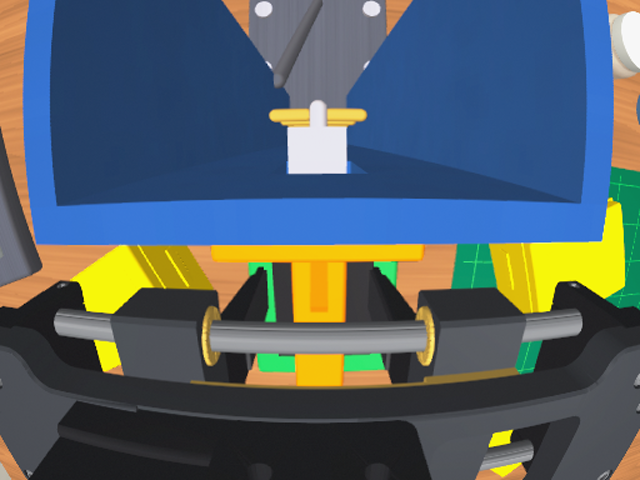

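It's released and hanging loosely: plate top at about 298, so the underside is about 170, 5 above home. I'll retreat straight up and verify from outside.

{"name": "arm_command", "arguments": {"targets": [[[0, 0, 0], [0, 0, -0.01], 120], [[0, 0, 0], [0, 0, -0.035], 120], [[0, 0, 0], [0, 0, -0.07], 120], [[0, 0, 0], [0, 0, -0.11], 120], [[0, 0, 0], [0, 0, -0.145], 120], [[0, 0, 0], [0, 0, -0.165], 120], [[0, 0, 0], [0, 0, -0.165], 180], [[0, 0, 0], [0, 0, -0.165], 255]]}}

```text
t: 11.25
eef_pos: [596.5, 145.7, 350.1]
tcp_rot: [-3.142, -0.0, 0.024]
ft_force: [0.1, -0.3, -0.4]
opening: 0.417
```

{"name": "arm_command", "arguments": {"targets": [[[0, 0, 0], [-0.04, 0, 0], 255], [[0, 0, 0], [-0.04, 0, 0], 255], [[0, 0, 0], [-0.04, 0, 0], 255], [[0, 0, 0], [-0.04, 0, 0], 255], [[0, 0, 0], [-0.04, 0, 0], 255], [[0, 0, 0], [-0.04, 0, 0], 255]]}}

```text
t: 11.85
eef_pos: [557.2, 144.7, 349.7]
tcp_rot: [3.141, 0.0, 0.024]
ft_force: [0.3, 0.3, 0.1]
opening: 0.007
```

Run:
```python
from h import *
s=env.state(); print(s['t'],s['eef_pos'],s['ft_force'],s['opening'])
c=get_calibration('wrist'); T=np.array(c['world_from_camera'])
im,d=read_camera('wrist'); f=192/np.tan(np.radians(c['vfov'])/2)
np.savez('w7.npz',im=im,d=d,T=T)
v,u=np.mgrid[:384,:512]; a,b=u-c['cx'],v-c['cy']; r=np.hypot(a,b)+1e-9; k=np.tan(r/f)*d/r
W=np.stack([a*k,b*k,d],-1)@T[:3,:3].T+T[:3,3]
hsv=cv2.cvtColor(im,cv2.COLOR_BGR2HSV); m=(hsv[...,0]>=8)&(hsv[...,0]<=22)&(hsv[...,1]>220)&(hsv[...,2]>120)&(abs(W[...,1]-146)<25)&(W[...,0]>480)&(W[...,0]<665)
P=W[m]; t=P[P[:,2]>285]; print('plate top',np.percentile(t,[5,50,95],axis=0).round(1).tolist(),len(t))
b=P[(P[:,2]<230)&(P[:,2]>190)]; print('beam',np.percentile(b,[5,50,95],axis=0).round(1).tolist(),len(b))
cv2.imwrite('pics/w7.png',cv2.resize(im,(640,480),interpolation=cv2.INTER_CUBIC))
im,d=read_camera('side'); im=im[85:205,200:320]
cv2.imwrite('pics/side7.png',cv2.resize(im,None,fx=5,fy=5,interpolation=cv2.INTER_CUBIC))
```

```text
11.85 [557.22000032 144.68116079 349.68268929] [0.26986466 0.30626523 0.0916634 ] 0.007434226505236773
plate top [[648.5, 131.1, 295.3], [652.4, 145.8, 297.4], [656.3, 162.2, 299.7]] 552
beam [[520.6, 133.3, 201.7], [584.3, 144.1, 203.7], [647.3, 155.2, 214.3]] 2643
```

View pics/w7.png

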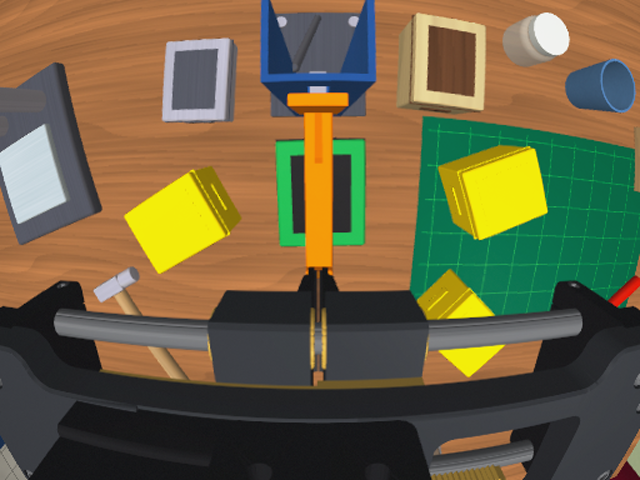

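View pics/side7.png

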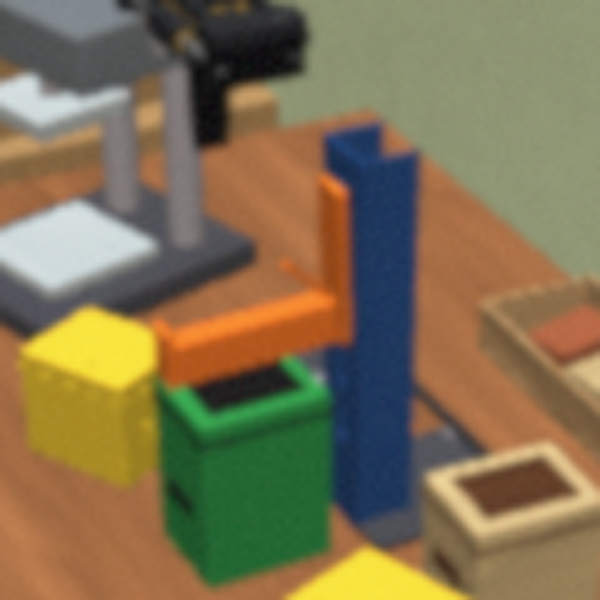

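It hangs freely, with the plate on the face (plate top ≈297.5, beam above the green box). Closed fingertips go over the plate's top edge next.

{"name": "arm_command", "arguments": {"targets": [[[0, 0, 0], [0.03, 0, 0], 255], [[0, 0, 0], [0.06, 0, 0], 255], [[0, 0, 0], [0.082, 0, 0], 255], [[0, 0, 0], [0.088, 0, 0], 255], [[0, 0, 0], [0.088, 0, 0.01], 255], [[0, 0, 0], [0.088, 0, 0.025], 255], [[0, 0, 0], [0.088, 0, 0.04], 255], [[0, 0, 0], [0.088, 0, 0.046], 255]]}}

```text
t: 12.75
eef_pos: [643.3, 146.8, 302.5]
tcp_rot: [3.141, 0.002, 0.024]
ft_force: [-0.5, -0.1, 0.3]
opening: 0.002
```

Run:
```python
from h import *
s=env.state(); print(s['t'],s['eef_pos'],s['ft_force'],s['opening'])
for n in ['side','wrist']:
    im,d=read_camera(n)
    if n=='side': im=im[85:205,200:320]
    k=600/im.shape[0]
    cv2.imwrite(f'pics/{n}8.png',cv2.resize(im,None,fx=k,fy=k,interpolation=cv2.INTER_CUBIC))
```

```text
12.75 [643.33216472 146.83234678 302.54754316] [-0.46067984 -0.14302571  0.31257512] 0.002378550913554139
```

View pics/side8.png

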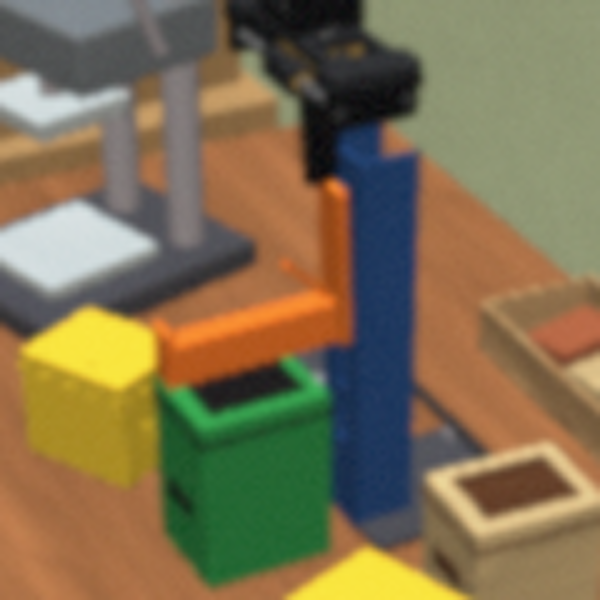

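View pics/wrist8.png

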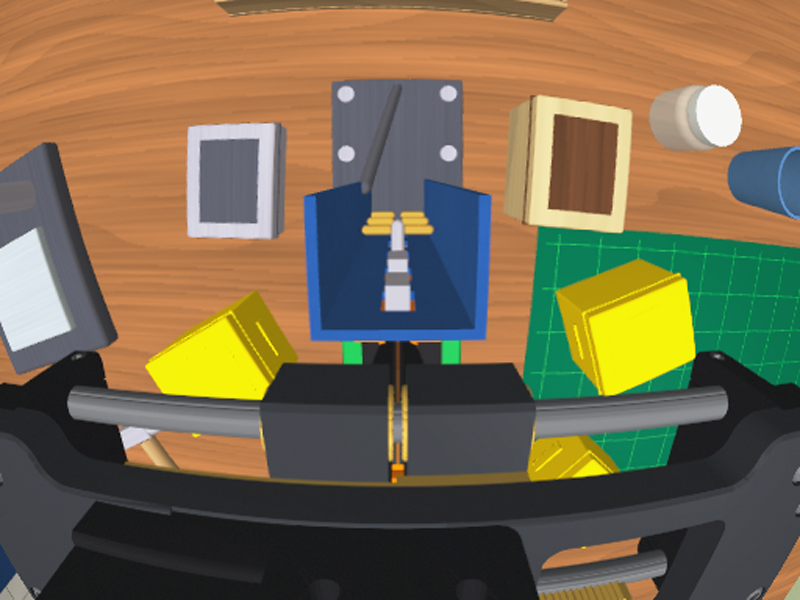

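Fingers are above the plate edge with a gap to the upright. I'll advance 3 mm and then descend slowly.

{"name": "arm_command", "arguments": {"targets": [[[0, 0, 0], [0.003, 0, 0], 255], [[0, 0, 0], [0.003, 0, 0.001], 255], [[0, 0, 0], [0.003, 0, 0.002], 255], [[0, 0, 0], [0.003, 0, 0.003], 255], [[0, 0, 0], [0.003, 0, 0.003], 255]]}}

```text
t: 13.35
eef_pos: [647.7, 146.9, 301.1]
tcp_rot: [3.142, 0.0, 0.024]
ft_force: [-0.7, -0.1, 0.1]
opening: 0.002
```

{"name": "arm_command", "arguments": {"targets": [[[0, 0, 0], [0, 0, 0.0005], 255], [[0, 0, 0], [0, 0, 0.001], 255], [[0, 0, 0], [0, 0, 0.001], 255]]}}

```text
t: 13.65
eef_pos: [647.7, 146.9, 300.1]
tcp_rot: [3.142, 0.0, 0.024]
ft_force: [0.1, -1.2, 0.4]
opening: 0.004
```

{"name": "arm_command", "arguments": {"targets": [[[0, 0, 0], [0, 0, 0.0005], 255], [[0, 0, 0], [0, 0, 0.001], 255], [[0, 0, 0], [0, 0, 0.001], 255]]}}

```text
t: 13.95
eef_pos: [647.7, 146.9, 299.1]
tcp_rot: [-3.142, 0.0, 0.024]
ft_force: [0.5, -0.9, 0.4]
opening: 0.006
```

{"name": "arm_command", "arguments": {"targets": [[[0, 0, 0], [0, 0, 0.0005], 255], [[0, 0, 0], [0, 0, 0.001], 255], [[0, 0, 0], [0, 0, 0.001], 255]]}}

```text
t: 14.25
eef_pos: [647.8, 146.9, 298.4]
tcp_rot: [-3.142, -0.0, 0.024]
ft_force: [-0.7, -0.2, 2.3]
opening: 0.007
```

{"name": "arm_command", "arguments": {"targets": [[[0, 0, 0], [0, 0, 0.0005], 255], [[0, 0, 0], [0, 0, 0.0005], 255]]}}

```text
t: 14.45
eef_pos: [647.8, 147.0, 298.2]
tcp_rot: [-3.141, -0.001, 0.024]
ft_force: [-1.5, -0.0, 4.6]
opening: 0.005
```

{"name": "arm_command", "arguments": {"targets": [[[0, 0, 0], [0, 0, 0.0005], 255], [[0, 0, 0], [0, 0, 0.0005], 255]]}}

```text
t: 14.65
eef_pos: [647.8, 147.0, 298.0]
tcp_rot: [-3.141, -0.001, 0.024]
ft_force: [-1.1, -0.2, 6.4]
opening: 0.002
```

Contact at z≈298.5, with force climbing gently at about 2 N per 0.5 mm. I'll continue.

{"name": "arm_command", "arguments": {"targets": [[[0, 0, 0], [0, 0, 0.0005], 255], [[0, 0, 0], [0, 0, 0.0005], 255]]}}

```text
t: 14.85
eef_pos: [647.8, 147.0, 297.5]
tcp_rot: [-3.141, -0.001, 0.024]
ft_force: [-1.5, 0.1, 6.2]
opening: 0.005
```

{"name": "arm_command", "arguments": {"targets": [[[0, 0, 0], [0, 0, 0.0005], 255], [[0, 0, 0], [0, 0, 0.0005], 255]]}}

```text
t: 15.05
eef_pos: [647.9, 147.0, 296.9]
tcp_rot: [-3.141, -0.001, 0.024]
ft_force: [-0.7, 0.3, 5.7]
opening: 0.003
```

{"name": "arm_command", "arguments": {"targets": [[[0, 0, 0], [0, 0, 0.0005], 255], [[0, 0, 0], [0, 0, 0.0005], 255]]}}

```text
t: 15.25
eef_pos: [647.9, 146.9, 296.0]
tcp_rot: [-3.141, -0.001, 0.024]
ft_force: [0.2, 0.1, 3.4]
opening: 0.007
```

{"name": "arm_command", "arguments": {"targets": [[[0, 0, 0], [0, 0, 0.0005], 255], [[0, 0, 0], [0, 0, 0.001], 255], [[0, 0, 0], [0, 0, 0.001], 255]]}}

```text
t: 15.55
eef_pos: [647.7, 146.9, 294.2]
tcp_rot: [3.142, 0.0, 0.024]
ft_force: [0.0, -0.1, 1.2]
opening: 0.006
```

{"name": "arm_command", "arguments": {"targets": [[[0, 0, 0], [0, 0, 0.0005], 255], [[0, 0, 0], [0, 0, 0.001], 255], [[0, 0, 0], [0, 0, 0.001], 255]]}}

```text
t: 15.85
eef_pos: [647.6, 146.9, 293.3]
tcp_rot: [3.142, 0.001, 0.024]
ft_force: [-0.3, -0.2, 0.6]
opening: 0.005
```

{"name": "arm_command", "arguments": {"targets": [[[0, 0, 0], [0, 0, 0.0005], 255], [[0, 0, 0], [0, 0, 0.001], 255], [[0, 0, 0], [0, 0, 0.001], 255]]}}

```text
t: 16.15
eef_pos: [647.7, 146.9, 293.0]
tcp_rot: [-3.142, -0.001, 0.024]
ft_force: [-1.4, 0.1, 4.2]
opening: 0.008
```

It snapped through, and the force is rising again at 293.0, which is exactly home height. I'll press a little more to confirm it's seated.

{"name": "arm_command", "arguments": {"targets": [[[0, 0, 0], [0, 0, 0.0005], 255], [[0, 0, 0], [0, 0, 0.001], 255], [[0, 0, 0], [0, 0, 0.001], 255]]}}

```text
t: 16.45
eef_pos: [647.8, 146.9, 292.9]
tcp_rot: [-3.141, -0.002, 0.024]
ft_force: [-3.3, -0.2, 9.9]
opening: 0.006
```

{"name": "arm_command", "arguments": {"targets": [[[0, 0, 0], [0, 0, 0.0005], 255], [[0, 0, 0], [0, 0, 0.001], 255], [[0, 0, 0], [0, 0, 0.001], 255]]}}

```text
t: 16.75
eef_pos: [647.8, 147.0, 292.8]
tcp_rot: [-3.141, -0.003, 0.024]
ft_force: [-4.6, -0.8, 14.3]
opening: 0.004
```

It's solid at 292.8 under 14 N. I'll retract and check.

{"name": "arm_command", "arguments": {"targets": [[[0, 0, 0], [0, 0, -0.003], 255], [[0, 0, 0], [-0.002, 0, -0.01], 255], [[0, 0, 0], [-0.005, 0, -0.03], 255], [[0, 0, 0], [-0.01, 0, -0.055], 255], [[0, 0, 0], [-0.05, 0, -0.065], 255], [[0, 0, 0], [-0.09, 0, -0.065], 255], [[0, 0, 0], [-0.09, 0, -0.065], 255], [[0, 0, 0], [-0.09, 0, -0.065], 255]]}}

```text
t: 17.55
eef_pos: [557.5, 144.9, 356.4]
tcp_rot: [-3.142, -0.001, 0.024]
ft_force: [0.9, -0.6, -0.1]
opening: 0.005
```

Run:
```python
from h import *
s=env.state(); print(s['t'],s['eef_pos'],s['ft_force'],s['opening'])
c=get_calibration('wrist'); T=np.array(c['world_from_camera'])
im,d=read_camera('wrist'); f=192/np.tan(np.radians(c['vfov'])/2)
v,u=np.mgrid[:384,:512]; a,b=u-c['cx'],v-c['cy']; r=np.hypot(a,b)+1e-9; k=np.tan(r/f)*d/r
W=np.stack([a*k,b*k,d],-1)@T[:3,:3].T+T[:3,3]
hsv=cv2.cvtColor(im,cv2.COLOR_BGR2HSV); m=(hsv[...,0]>=8)&(hsv[...,0]<=22)&(hsv[...,1]>220)&(hsv[...,2]>120)&(abs(W[...,1]-146)<25)&(W[...,0]>480)&(W[...,0]<665)
P=W[m]; t=P[P[:,2]>280]; print('plate top',np.percentile(t,[5,50,95],axis=0).round(1).tolist(),len(t))
b=P[(P[:,2]<225)&(P[:,2]>185)]; print('beam',np.percentile(b,[5,50,95],axis=0).round(1).tolist(),len(b))
cv2.imwrite('pics/w9.png',cv2.resize(im,(640,480),interpolation=cv2.INTER_CUBIC))
for n in ['side','scene']:
    im,d=read_camera(n); cv2.imwrite(f'pics/{n}9.png',cv2.resize(im,(800,600),interpolation=cv2.INTER_CUBIC))
```

```text
17.55 [557.48944544 144.85364431 356.44581356] [ 0.91486893 -0.55619044 -0.13613005] 0.004745052741024286
plate top [[649.1, 131.2, 290.4], [652.8, 145.9, 292.1], [656.4, 162.2, 293.7]] 466
beam [[517.1, 133.3, 196.5], [582.8, 144.2, 198.5], [647.0, 155.1, 208.8]] 2525
```

View pics/side9.png

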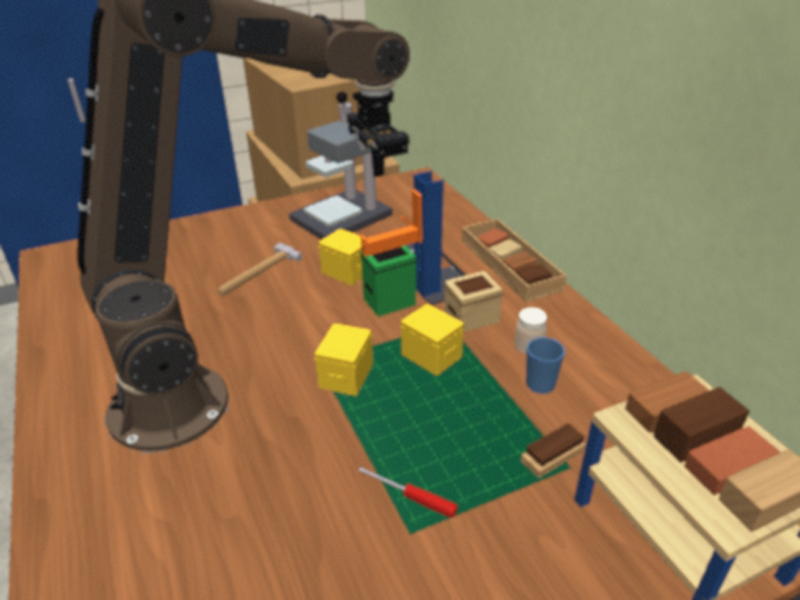

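View pics/scene9.png

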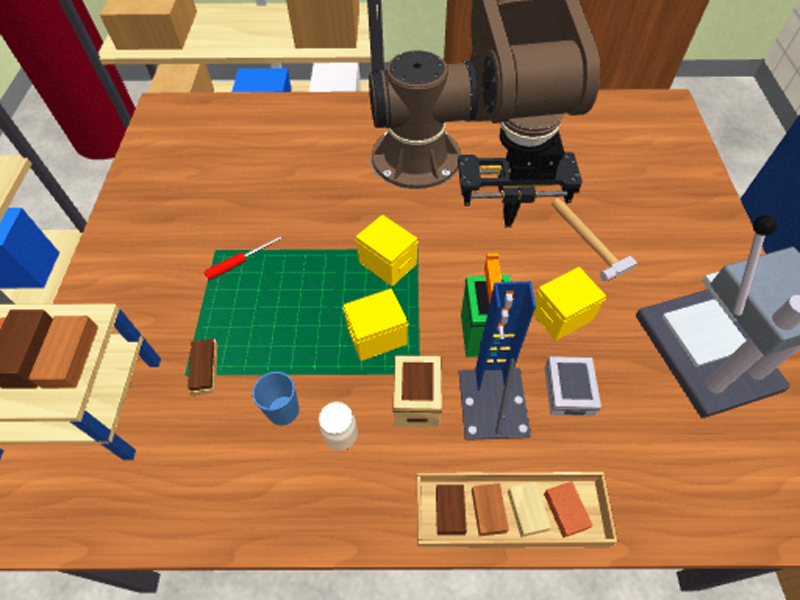

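View pics/w9.png

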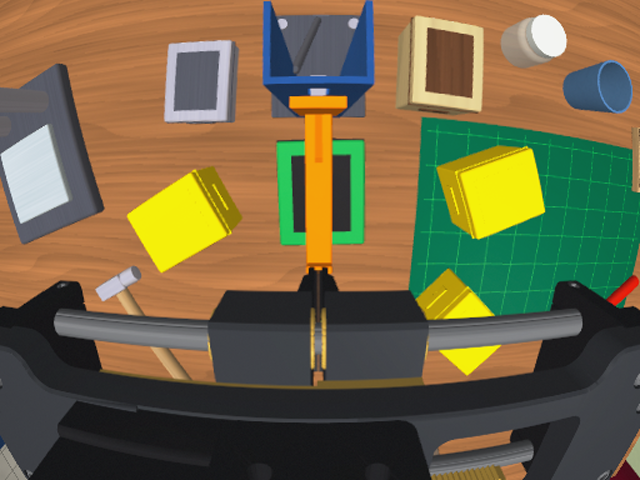

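All boxes and bystanders are where they were. The plate top dropped 5.3 mm to the home height and the robot is clear, so I'm handing in.

Run:
```python
from h import *
print(env.job_done()); print(env.state()['t'])
```

```text
the job is handed in; nothing more can be done
None
the job is handed in; nothing more can be done
```

The shelf arm is hooked into the highest row (origin 165 mm above the table) and locked home. I handed the job in at about 17.7 s. I chose that row because the 150 mm green box stands in front of the upright.

- **Hanging:** I hooked it in, let go and backed away. It hung by itself about 5 mm above home.
- **Locking:** I pressed on the top of the back plate with closed fingertips in 0.5–1 mm steps. It snapped through at about 6 N and then held firm under 14 N. The fingertips were at 292.8 mm, against 293 mm for fully home.
- **Last checks:** The camera shows the plate top 5.3 mm lower than when it hung loose. It reads 292.1 mm, about 1 mm below nominal, which is within camera accuracy. The final pictures show the boxes and bystanders where they were, and the robot touching nothing.
- **One slip:** On the way over, a mis-scaled move took the stud about 40 mm too far, and it probably touched the upright's face lightly (about 4.5 N). I backed off at once, and nothing in view had moved.

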